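Put the worktop water filter's stack back on its post

TASK

Put the washed water filter back together: first the flanged support, flange down, fully home on the filter base, then the plain spacer tube on top of it, then the knobbed cap on top of that, all threaded on the base's upright post. Go gently: feel for the post with light force (never press on base or post with more than 40 N), lower each part until it is home before letting go, never drop it down the post, and leave the other kitchen things where they are.

Things in the scene. Friction and masses are not known exactly. Their poses are not given: they have to be found in the camera images.
- base: filter base, fixed: a white round drum 130 mm across, 40 mm high, with a steel outlet stub (22 mm thick, 30 mm long) at its own -x side. Origin: centre of its underside, z up. From its flat top rises an upright steel post 16 mm across, 62 mm tall (top 102 mm above the worktop, chamfered 1.5 mm). The post sits in an eccentric bush, 6 mm off the base's centre: see seat.
- seat (a point): centre of the base's flat top, 40 mm above the worktop; axes as the base. The post's axis is always 6 mm from here, level, in a direction that differs each time and is not measured: find it by feel (touch down lightly, slide round a 6 mm circle till the part drops over) or by sight. It stays put unless forced. A part on the post has 2 mm play all round.
- support: the support: round steel flange 84 mm across, 6 mm thick, with dark dots, and on top a hub 36 mm across ending 20 mm above the underside; a 20 mm bore goes right through. About 160 g. Lies flange down on the worktop. Origin: centre of the underside, z up. Its home is the base's top (underside 0 mm above the seat). Grip it by the hub.
- spacer: the spacer: a plain steel tube 40 mm across, 28 mm tall, with a 20 mm through bore. About 120 g. Stands upright. Origin: centre of the underside, z up. Its home is on the support's hub (underside 20 mm above the seat); 14 mm of post then stands out above it.
- cap: the cap: steel skirt 44 mm across, 22 mm tall, with a solid round knob on top 32 mm across and 18 mm tall (40 mm in all); a blind bore 21 mm wide, 18 mm deep opens at the underside. About 130 g. Stands upright, knob up. Origin: centre of the underside, z up. Its home is on the spacer (underside 48 mm above the seat). Grip it by the knob.
- mug: bystander, leave it alone: white mug, 76 mm across, 90 mm tall. Origin: centre of its underside
- spoon: bystander, leave it alone: steel spoon, 150 mm, lying flat. Origin: centre of its underside (lying along its own x)
- jar: bystander, leave it alone: small glass jar with a steel lid, 44 mm across, 85 mm tall. Origin: centre of its underside
- brush: bystander, leave it alone: wooden-handled brush, 170 mm, lying flat. Origin: centre of its underside (lying along its own x)
- bowl: bystander, leave it alone: blue bowl, 100 mm across, 45 mm tall. Origin: centre of its underside
- saucer: bystander, leave it alone: white saucer, 110 mm across. Origin: centre of its underside
- soap: bystander, leave it alone: white bar of soap, 85 x 52 x 28 mm. Origin: centre of its underside
- washup: bystander, leave it alone: green washing-up bottle, 64 mm across, 190 mm tall. Origin: centre of its underside

How it is judged:
On the way, in this order (a step that is already met when the one before it is completed fails the run):
1. the support is threaded on the post, home on the base (z of support in the frame of seat between -0.003 and 0.003 m and horizontal distance between support and seat below 0.011 m and angle between support's own z axis and vertical below 0.08 rad), for 0.2 s.
2. the spacer is threaded on the post, home on the support (all of step 1 and z of spacer in the frame of seat between 0.017 and 0.023 m and horizontal distance between spacer and seat below 0.011 m and angle between spacer's own z axis and vertical below 0.08 rad), for 0.2 s.
At the end, for the whole second after the job is handed in: Support, spacer and cap all stand on the base's post in that order from below, level (within 0.08 rad), each fully home (undersides 0, 20 and 48 mm above the seat, within 3 mm; axes within 11 mm of the base's centre), let go and at rest (all of step 2 and z of cap in the frame of seat between 0.045 and 0.051 m and horizontal distance between cap and seat below 0.011 m and angle between cap's own z axis and vertical below 0.08 rad and linear speed of each of support, spacer, cap below 0.02 m/s); the robot touches nothing.
It fails at once if more than 40 N pressed on the filter base or its post (contact force between base and anything else above 40 N).
It fails at once if the support dropped down the post (over 0.45 m/s while around it) (horizontal distance between support and seat below 0.011 m and z of support in the frame of seat below 0.06 m and linear speed of support above 0.45 m/s).
It fails at once if the spacer dropped down the post (over 0.45 m/s while around it) (horizontal distance between spacer and seat below 0.011 m and z of spacer in the frame of seat below 0.06 m and linear speed of spacer above 0.45 m/s).
It fails at once if the cap dropped down the post (over 0.45 m/s while around it) (horizontal distance between cap and seat below 0.011 m and z of cap in the frame of seat below 0.06 m and linear speed of cap above 0.45 m/s).
It fails at once if a bystander moved by more than 40 mm or tipped over (distance of any of mug, spoon, jar, brush, bowl, saucer, soap, washup from where it was at the start of the episode above 0.04 m or angle between any of mug, jar, washup, bowl's own z axis and vertical above 0.6 rad).
It also fails if it takes over 72 s, if anything falls off the work surface, if the arm or the gripper's body presses on something with over 40 N, if the wrist force passes 120 N, or if a joint passes its speed limit or range.

ROBOT

A 7-joint arm with a two-finger parallel gripper is mounted at the origin on the work surface. World frame = base frame: x ahead of the robot, y to its left, z up, the work surface at z = 0. Lengths are in m, angles in rad, forces in N, time in s.
With the tool pointing down it reaches from about 0.425 to 0.875 m from the base axis. Payload 9.9 kg.
Tool frame: the origin (TCP) lies at the very end of the fingers, on their centre line; the grasp point (between the pads) lies behind it (r.tcp_to_grasp is the z of the grasp point in the tool frame, in m); z points along the fingers, y is the line along which they close (so a half turn about z gives the same grasp; the last joint's range is limited). The gripper opens to 85 mm and grips with 20 to 120 N. Pads are 22 mm wide; open, the fingers measure 114 mm over their backs; the gripper's body (76 mm by 85 mm) begins 54 mm behind the grasp point. The pads swing forward as they close: fully open they stand 13 mm farther back than shut.
Start: joints at [1.141, 0.576, 0.025, 1.437, -0.015, 1.129, -0.057], TCP at [0.229, -0.635, 0.231] pointing down, gripper open.
Joint ranges: [-2.76, 2.76], [-0.34, 2.15], [-1.52, 1.57], [0.19, 2.46], [-1.09, 4.23], [0.17, 1.99], [-2.82, 2.82]. Speed limits (rad/s): [2.22, 2.22, 3.01, 3.01, 3.14, 3.14, 3.14].

INTERFACE

Orientations are given as a 3x3 rotation matrix whose columns are the frame's x, y, z axes.
In Python, from cell import monitor, cams, r, models gives the robot as it stands.
- The arm moves only by the shell command python3 -m inch 'ROWS' [FORCE]. ROWS is JSON, a list of rows, each an object of numbers: "fingers": the opening, from 0 (shut) to 1 (fully open); "dx", "dy", "dz": the shift along the world's x, y, z in cm; "rx", "ry", "rz": the turn, a rotation vector about the world's x, y, z in degrees. A call has exactly 5 rows; each row is the pose to reach, as a shift and turn from the pose commanded when the call began; what a row does not reach only later rows make up. A row lasts 1/8 s, in which the tool goes at most 62.5 mm and 10.7 degrees, less where a joint would pass 70% of its speed; a pose out of reach is approached as far as the arm can. A call with a gripper value outside its range is refused whole. The fingers move at their own pace and stop on an object; FORCE is the grip in N (left out, the last holds). Time passes only in rows, so rows that repeat a pose let the fingers close, or fill a call up. It gives the time, the measured TCP pose, the force, the opening and the grip force at its end, in the units of the state.
- monitor.observe(): the state, without advancing time (a new reading comes with each control period).
- cams.snapshot(name): name is "side" or "top"; returns the picture (420x560x3 uint8, blue, green, red); there is no depth.
- cams.get_calibration(name): a dict with "mtx" (3x3 intrinsics, pixels), "extrinsics" (4x4, takes a point from camera to world coordinates). Camera axes: x right, y down, z forward; pixel columns grow to the right and rows downward; lengths in m; the calibration is good to about 2 mm. A picture is of the moment at which its call begins. get_calibration takes no time and is no camera call.
- r.hand_in(): hands the job in; it is judged then, once.
Trained networks look in the newest picture that a camera, given by its name, has taken for a name from the list of things; names that differ only in an ending like _2 or _b are one class to them, and where a whole thing is asked for, a point or a joint stands for the part that bears it (a point fixed in the world has none). Each returns a list of dicts, best first, with "confidence" (0 to 1); they miss things now and then, are a little off and sometimes report something else, mostly with a low value. They report only what shows in the picture. A call takes as long as a camera call.
- models.recognise(camera, target): "at" ([column, row] as shares, 0 to 1, of the picture: columns of its width, rows of its height, amid what is visible of it).
The state is a dict: "time_s": time; "joint_positions": joint angles; "dq": joint speeds; "joint_torque": joint torques, N m; "position": TCP position; "tcp_rot": TCP orientation; "contact_force": force on the tool from outside, world axes, zero at the start; "moment": the same for the moment, N m; "opening": opening from 0.0 (shut) to 1.0 (fully open); "grasp_force": force on a finger pad.
Only numpy, scipy, OpenCV 4.12 (cv2) and the standard library are available. Lean on these libraries where they do the work, as an engineer would, in place of code of your own. Each camera call takes 0.05 s, during which the arm holds its last target. There are 200 camera calls.

## Working session

There is one attempt and no reset: what is moved stays moved. The work goes in short steps, Python scripts to look and compute and a shell command to move; the robot and the scene stay as the last step left them, time stands still between calls to the robot, and variables do not carry over. Pictures are saved under pics/ and viewed, at most 10 in all, crops included, and the job is handed in when it is done.

```bash
ls; mkdir -p pics; cat > h.py <<'E'
import numpy as np, cv2
from cell import monitor, cams, r, models
def ray(c,uv,z):
    k=cams.get_calibration(c);K=np.array(k["mtx"]);E=np.array(k["extrinsics"])
    d=E[:3,:3]@np.linalg.solve(K,[uv[0],uv[1],1]);o=E[:3,3]
    return o+d*(z-o[2])/d[2]
def proj(c,p):
    k=cams.get_calibration(c);K=np.array(k["mtx"]);E=np.array(k["extrinsics"])
    q=K@(E[:3,:3].T@(np.array(p)-E[:3,3]));return q[:2]/q[2]
def rec(c,t,z,n=2):
    for d in models.recognise(c,t)[:n]:
        uv=np.array(d["at"])*[560,420]
        print(c,t,round(d["confidence"],2),uv.round(1),ray(c,uv,z).round(4))
E
python3 - <<'E'
from h import *
for c in ("top","side"):
    cv2.imwrite(f"pics/{c}0.png",cams.snapshot(c))
    print(c,np.array(cams.get_calibration(c)["extrinsics"]).round(3).tolist(),np.array(cams.get_calibration(c)["mtx"]).round(0).tolist())
    for t,z in (("base",.04),("support",.013),("spacer",.02),("cap",.025)): rec(c,t,z)
s=monitor.observe();print(s["time_s"],s["position"],np.round(s["tcp_rot"],3),s["contact_force"],r.tcp_to_grasp)
E
```

```text
pics
top [[-0.027, -0.98, 0.196, 0.377], [-0.999, 0.03, 0.014, 0.015], [-0.02, -0.195, -0.981, 1.165], [0.0, 0.0, 0.0, 1.0]] [[476.0, 0.0, 285.0], [0.0, 476.0, 210.0], [0.0, 0.0, 1.0]]
top base 0.73 [305.3 251.6] [ 0.4984 -0.0149  0.04  ]
top support 0.94 [398.  242.6] [ 0.5166 -0.2409  0.013 ]
top spacer 0.57 [176.5 265.2] [0.4768 0.2957 0.02  ]
top cap 0.76 [184.  206.3] [0.6202 0.2785 0.025 ]
top cap 0.38 [398.  149.5] [ 0.7482 -0.2553  0.025 ]
side [[-0.832, -0.38, 0.403, 0.128], [-0.554, 0.581, -0.596, 0.674], [-0.008, -0.719, -0.695, 0.826], [0.0, 0.0, 0.0, 1.0]] [[430.0, 0.0, 272.0], [0.0, 430.0, 221.0], [0.0, 0.0, 1.0]]
side base 0.98 [300.4 239.6] [0.4892 0.0159 0.04  ]
side base 0.62 [340.3 190.6] [ 0.4933 -0.2107  0.04  ]
side support 0.62 [338.6 189.8] [ 0.5118 -0.2415  0.013 ]
side spacer 0.83 [238.  327.8] [0.4757 0.2969 0.02  ]
side spacer 0.46 [210.8 209.5] [0.7662 0.0365 0.02  ]
side cap 0.88 [193.6 293.7] [0.6123 0.2836 0.025 ]
0.5 [ 0.22878243 -0.63505255  0.23124827] [[ 0.941  0.339 -0.   ]
 [ 0.339 -0.941  0.   ]
 [ 0.    -0.    -1.   ]] [ 0.14152608  0.05269005 -0.16107976] -0.0187
```

View pics/top0.png

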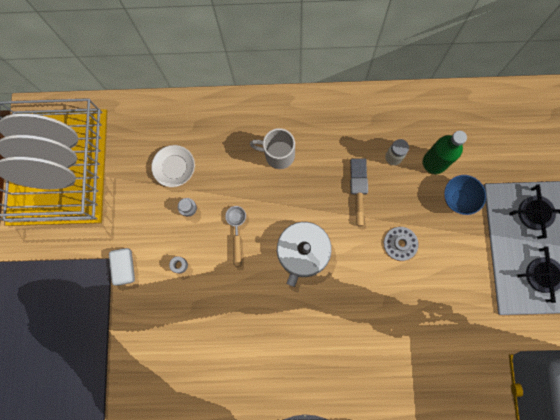

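View pics/side0.png

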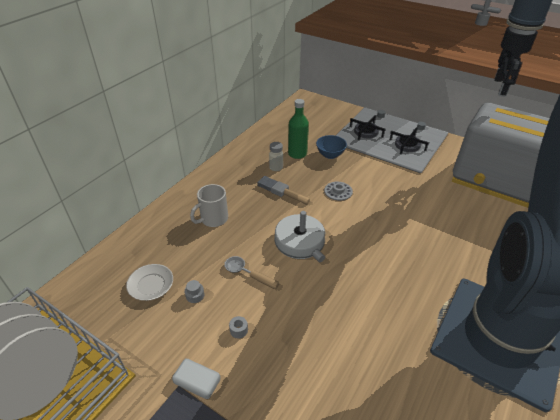

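The pictures agree with the networks: in the top view, base at about (304,249), support (402,243), spacer (178,265) and cap (187,207). Next I'll zoom in to refine these and see which way the post leans off centre.

```bash
python3 - <<'E'
from h import *
rows=[]
for c,P in (("top",[(304,249),(402,243),(178,265),(187,207)]),("side",[(301,232),(338,190),(238,327),(194,292)])):
    im=cv2.imread(f"pics/{c}0.png")
    rows.append(np.hstack([cv2.resize(im[y-32:y+32,x-32:x+32],(200,200),interpolation=cv2.INTER_CUBIC) for x,y in P]))
cv2.imwrite("pics/z.png",np.vstack(rows))
E
```

```text
(no output)
```

View pics/z.png

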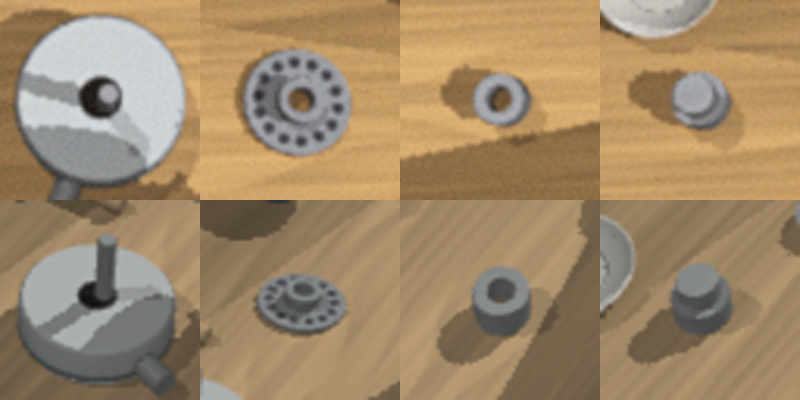

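The zoom shows the drum disc centre at top (304,249), with the post top at (306.6,246.8). The support's hub top is at (402.6,242.7), the spacer's rim at (178,264.7) and the cap's knob at (184.8,204.8).

```bash
python3 - <<'E'
from h import *
for n,c,u,z in [("seat","top",(304,249),.04),("seat","side",(300,231),.04),("post","top",(306.6,246.8),.102),("post","side",(302.9,212.5),.102),
("support","top",(402.6,242.7),.02),("supflange","top",(401.4,244),.006),("support","side",(339,186.8),.02),("spacer","top",(178,264.7),.028),("spacer","side",(238.3,323.8),.028),
("cap","top",(184.8,204.8),.04),("cap","side",(193.7,285.6),.04)]: print(n,c,ray(c,u,z).round(4))
E
```

```text
seat top [ 0.5046 -0.012   0.04  ]
seat side [ 0.5057 -0.0098  0.04  ]
post top [ 0.5024 -0.0165  0.102 ]
post side [ 0.5032 -0.015   0.102 ]
support top [ 0.5151 -0.2503  0.02  ]
supflange top [ 0.5137 -0.2504  0.006 ]
support side [ 0.5138 -0.2466  0.02  ]
spacer top [0.4772 0.2902 0.028 ]
spacer side [0.4777 0.2924 0.028 ]
cap top [0.6207 0.2731 0.04  ]
cap side [0.6181 0.2735 0.04  ]
```

```bash
python3 -m inch '[{"dx":2.9,"dy":4,"fingers":1},{"dx":5.8,"dy":8,"fingers":1},{"dx":8.7,"dy":12,"fingers":1},{"dx":11.6,"dy":16,"fingers":1},{"dx":14.5,"dy":20,"dz":-1,"fingers":1}]' 30
python3 -m inch '[{"dx":3,"dy":4,"dz":-1,"fingers":1},{"dx":6,"dy":8,"dz":-3,"fingers":1},{"dx":9,"dy":12,"dz":-6,"fingers":1},{"dx":12,"dy":16,"dz":-10,"fingers":1},{"dx":14,"dy":18.6,"dz":-14,"fingers":1}]'
```

```text
invalid input at $[0]: expected keys fingers, dx, dy, dz, rx, ry, rz
invalid input at $[0]: expected keys fingers, dx, dy, dz, rx, ry, rz
```

```bash
python3 -m inch '[{"dx":2.9,"dy":4,"dz":0,"rx":0,"ry":0,"rz":0,"fingers":1},{"dx":5.8,"dy":8,"dz":0,"rx":0,"ry":0,"rz":0,"fingers":1},{"dx":8.7,"dy":12,"dz":0,"rx":0,"ry":0,"rz":0,"fingers":1},{"dx":11.6,"dy":16,"dz":0,"rx":0,"ry":0,"rz":0,"fingers":1},{"dx":14.5,"dy":20,"dz":-1,"rx":0,"ry":0,"rz":0,"fingers":1}]' 30
python3 -m inch '[{"dx":3,"dy":4,"dz":-1,"rx":0,"ry":0,"rz":0,"fingers":1},{"dx":6,"dy":8,"dz":-3,"rx":0,"ry":0,"rz":0,"fingers":1},{"dx":9,"dy":12,"dz":-6,"rx":0,"ry":0,"rz":0,"fingers":1},{"dx":12,"dy":16,"dz":-10,"rx":0,"ry":0,"rz":0,"fingers":1},{"dx":14,"dy":18.6,"dz":-14,"rx":0,"ry":0,"rz":0,"fingers":1}]'
```

```text
time_s: 1.12
position: [0.375, -0.4341, 0.222]
tcp_rot: [[0.941, 0.339, 0.001], [0.339, -0.941, -0.001], [0.001, 0.002, -1.0]]
contact_force: [1.0, -0.0, -0.4]
opening: 1.001
grasp_force: 0.0
time_s: 1.75
position: [0.5156, -0.2469, 0.0807]
tcp_rot: [[0.94, 0.341, 0.002], [0.341, -0.94, 0.0], [0.002, 0.001, -1.0]]
contact_force: [0.9, -1.1, -0.6]
opening: 1.002
grasp_force: 0.0
```

```bash
python3 -m inch '[{"dx":0,"dy":0,"dz":-3,"rx":0,"ry":0,"rz":0,"fingers":1},{"dx":0,"dy":0,"dz":-5.5,"rx":0,"ry":0,"rz":0,"fingers":1},{"dx":0,"dy":0,"dz":-7.1,"rx":0,"ry":0,"rz":0,"fingers":1},{"dx":0,"dy":0,"dz":-7.1,"rx":0,"ry":0,"rz":0,"fingers":0.7},{"dx":0,"dy":0,"dz":-7.1,"rx":0,"ry":0,"rz":0,"fingers":0}]' 30
python3 -m inch '[{"dx":0,"dy":0,"dz":0,"rx":0,"ry":0,"rz":0,"fingers":0},{"dx":0,"dy":0,"dz":0,"rx":0,"ry":0,"rz":0,"fingers":0},{"dx":0,"dy":0,"dz":0,"rx":0,"ry":0,"rz":0,"fingers":0},{"dx":0,"dy":0,"dz":0,"rx":0,"ry":0,"rz":0,"fingers":0},{"dx":0,"dy":0,"dz":0,"rx":0,"ry":0,"rz":0,"fingers":0}]' 40
```

```text
time_s: 2.38
position: [0.5143, -0.2494, 0.0111]
tcp_rot: [[0.941, 0.339, 0.001], [0.339, -0.941, -0.0], [0.001, 0.001, -1.0]]
contact_force: [0.6, -0.3, 0.7]
opening: 0.605
grasp_force: 0.0
time_s: 3.0
position: [0.5144, -0.2495, 0.0117]
tcp_rot: [[0.941, 0.338, 0.002], [0.338, -0.941, -0.001], [0.002, 0.001, -1.0]]
contact_force: [-0.5, -0.7, 6.8]
opening: 0.397
grasp_force: 39.1
```

```bash
python3 -m inch '[{"dx":0,"dy":0,"dz":3,"rx":0,"ry":0,"rz":0,"fingers":0},{"dx":0,"dy":0,"dz":7,"rx":0,"ry":0,"rz":0,"fingers":0},{"dx":0,"dy":0,"dz":12,"rx":0,"ry":0,"rz":0,"fingers":0},{"dx":0,"dy":3,"dz":12.5,"rx":0,"ry":0,"rz":0,"fingers":0},{"dx":0,"dy":6,"dz":12.5,"rx":0,"ry":0,"rz":0,"fingers":0}]' 40
python3 -m inch '[{"dx":-0.2,"dy":4,"dz":0,"rx":0,"ry":0,"rz":0,"fingers":0},{"dx":-0.4,"dy":8,"dz":0,"rx":0,"ry":0,"rz":0,"fingers":0},{"dx":-0.6,"dy":11,"dz":0,"rx":0,"ry":0,"rz":0,"fingers":0},{"dx":-0.6,"dy":12.3,"dz":0,"rx":0,"ry":0,"rz":0,"fingers":0},{"dx":-0.6,"dy":12.3,"dz":0,"rx":0,"ry":0,"rz":0,"fingers":0}]' 40
python3 - <<'E'
from h import *
s=monitor.observe();print(s["position"],s["contact_force"])
P=[s["position"][:2]]
out=[]
for c in("top","side"):
    im=cams.snapshot(c);u=proj(c,[s["position"][0],s["position"][1],.11]).astype(int);print(c,u)
    u=np.clip(u,50,[509,369])
    out.append(cv2.resize(im[u[1]-50:u[1]+50,u[0]-50:u[0]+50],(400,400),interpolation=cv2.INTER_CUBIC))
cv2.imwrite("pics/g1.png",np.hstack(out))
E
```

```text
time_s: 3.62
position: [0.5142, -0.1888, 0.1371]
tcp_rot: [[0.941, 0.338, 0.003], [0.338, -0.941, -0.001], [0.003, 0.002, -1.0]]
contact_force: [0.3, 0.9, -1.9]
opening: 0.392
grasp_force: 40.1
time_s: 4.25
position: [0.508, -0.0659, 0.1357]
tcp_rot: [[0.94, 0.34, 0.001], [0.34, -0.94, -0.0], [0.001, 0.0, -1.0]]
contact_force: [0.3, -0.6, -1.5]
opening: 0.396
grasp_force: 40.2
[ 0.50803452 -0.06587132  0.13565375] [ 0.2762329  -0.59547189 -1.46228123]
top [328 243]
side [311 198]
```

View pics/g1.png

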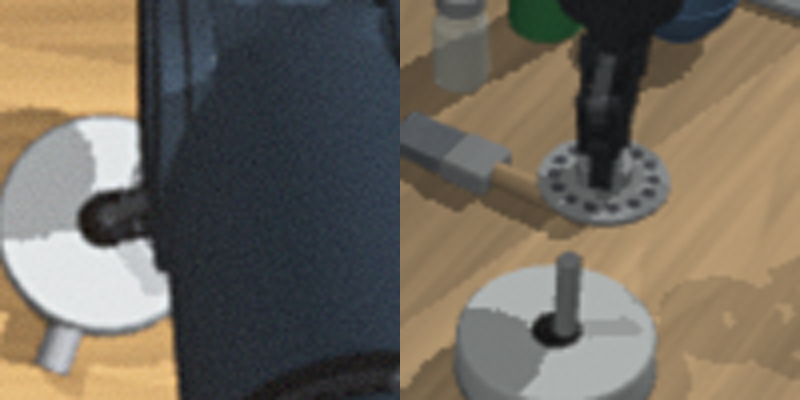

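The side view shows the support held level, with its flange centre at about pixel (312,193). The post top is at (303,212).

```bash
python3 - <<'E'
from h import *
print(ray("side",(312,193.2),.130),ray("side",(303.2,212.3),.102))
E
```

```text
[ 0.50593295 -0.06176713  0.13      ] [ 0.50291435 -0.01603587  0.102     ]
```

```bash
python3 -m inch '[{"dx":-0.2,"dy":2.4,"dz":0,"rx":0,"ry":0,"rz":0,"fingers":0},{"dx":-0.5,"dy":4.8,"dz":0,"rx":0,"ry":0,"rz":0,"fingers":0},{"dx":-0.5,"dy":4.8,"dz":-1,"rx":0,"ry":0,"rz":0,"fingers":0},{"dx":-0.5,"dy":4.8,"dz":-2,"rx":0,"ry":0,"rz":0,"fingers":0},{"dx":-0.5,"dy":4.8,"dz":-2,"rx":0,"ry":0,"rz":0,"fingers":0}]' 40
python3 -m inch '[{"dx":0,"dy":0,"dz":-0.15,"rx":0,"ry":0,"rz":0,"fingers":0},{"dx":0,"dy":0,"dz":-0.3,"rx":0,"ry":0,"rz":0,"fingers":0},{"dx":0,"dy":0,"dz":-0.45,"rx":0,"ry":0,"rz":0,"fingers":0},{"dx":0,"dy":0,"dz":-0.6,"rx":0,"ry":0,"rz":0,"fingers":0},{"dx":0,"dy":0,"dz":-0.6,"rx":0,"ry":0,"rz":0,"fingers":0}]' 40
```

```text
time_s: 4.97
position: [0.5022, -0.0195, 0.1143]
tcp_rot: [[0.941, 0.337, -0.002], [0.337, -0.941, -0.001], [-0.002, -0.0, -1.0]]
contact_force: [0.3, -0.5, -1.2]
opening: 0.394
grasp_force: 40.2
time_s: 5.6
position: [0.5027, -0.018, 0.1092]
tcp_rot: [[0.941, 0.339, -0.0], [0.339, -0.941, 0.0], [-0.0, -0.0, -1.0]]
contact_force: [-0.3, 0.7, -0.9]
opening: 0.392
grasp_force: 40.2
```

```bash
python3 -m inch '[{"dx":0,"dy":0,"dz":-0.3,"rx":0,"ry":0,"rz":0,"fingers":0},{"dx":0,"dy":0,"dz":-0.6,"rx":0,"ry":0,"rz":0,"fingers":0},{"dx":0,"dy":0,"dz":-0.9,"rx":0,"ry":0,"rz":0,"fingers":0},{"dx":0,"dy":0,"dz":-1.2,"rx":0,"ry":0,"rz":0,"fingers":0},{"dx":0,"dy":0,"dz":-1.2,"rx":0,"ry":0,"rz":0,"fingers":0}]' 40
```

```text
time_s: 6.22
position: [0.5026, -0.0181, 0.097]
tcp_rot: [[0.941, 0.339, -0.001], [0.339, -0.941, -0.0], [-0.001, -0.0, -1.0]]
contact_force: [0.2, 0.3, -1.7]
opening: 0.393
grasp_force: 40.2
```

Underside is about 85 mm up, below the post top, with no contact force, so the post is in the bore. Lowering to home.

```bash
python3 -m inch '[{"dx":0,"dy":0,"dz":-0.9,"rx":0,"ry":0,"rz":0,"fingers":0},{"dx":0,"dy":0,"dz":-1.9,"rx":0,"ry":0,"rz":0,"fingers":0},{"dx":0,"dy":0,"dz":-2.9,"rx":0,"ry":0,"rz":0,"fingers":0},{"dx":0,"dy":0,"dz":-3.8,"rx":0,"ry":0,"rz":0,"fingers":0},{"dx":0,"dy":0,"dz":-4.0,"rx":0,"ry":0,"rz":0,"fingers":0}]' 40
python3 -m inch '[{"dx":0,"dy":0,"dz":-0.15,"rx":0,"ry":0,"rz":0,"fingers":0},{"dx":0,"dy":0,"dz":-0.3,"rx":0,"ry":0,"rz":0,"fingers":0},{"dx":0,"dy":0,"dz":-0.45,"rx":0,"ry":0,"rz":0,"fingers":0},{"dx":0,"dy":0,"dz":-0.55,"rx":0,"ry":0,"rz":0,"fingers":0},{"dx":0,"dy":0,"dz":-0.6,"rx":0,"ry":0,"rz":0,"fingers":0}]' 40
```

```text
time_s: 6.85
position: [0.5024, -0.018, 0.0565]
tcp_rot: [[0.941, 0.339, -0.001], [0.339, -0.941, -0.0], [-0.001, -0.0, -1.0]]
contact_force: [0.1, 0.0, -1.9]
opening: 0.394
grasp_force: 40.2
time_s: 7.48
position: [0.5029, -0.018, 0.0517]
tcp_rot: [[0.941, 0.339, 0.0], [0.339, -0.941, 0.0], [0.0, 0.0, -1.0]]
contact_force: [-2.7, 0.9, 10.2]
opening: 0.393
grasp_force: 41.3
```

```bash
python3 -m inch '[{"dx":0,"dy":0,"dz":0.1,"rx":0,"ry":0,"rz":0,"fingers":1},{"dx":0,"dy":0,"dz":0.1,"rx":0,"ry":0,"rz":0,"fingers":1},{"dx":0,"dy":0,"dz":0.1,"rx":0,"ry":0,"rz":0,"fingers":1},{"dx":0,"dy":0,"dz":1,"rx":0,"ry":0,"rz":0,"fingers":1},{"dx":0,"dy":0,"dz":4,"rx":0,"ry":0,"rz":0,"fingers":1}]' 40
python3 -m inch '[{"dx":0,"dy":0,"dz":5,"rx":0,"ry":0,"rz":0,"fingers":1},{"dx":0,"dy":3,"dz":7,"rx":0,"ry":0,"rz":0,"fingers":1},{"dx":0,"dy":8,"dz":7,"rx":0,"ry":0,"rz":0,"fingers":1},{"dx":-1,"dy":13.5,"dz":7,"rx":0,"ry":0,"rz":0,"fingers":1},{"dx":-1.5,"dy":19,"dz":7,"rx":0,"ry":0,"rz":0,"fingers":1}]'
python3 -m inch '[{"dx":-0.3,"dy":4,"dz":0,"rx":0,"ry":0,"rz":0,"fingers":1},{"dx":-0.6,"dy":8,"dz":0,"rx":0,"ry":0,"rz":0,"fingers":1},{"dx":-1,"dy":11,"dz":0,"rx":0,"ry":0,"rz":0,"fingers":1},{"dx":-1,"dy":11.9,"dz":-4,"rx":0,"ry":0,"rz":0,"fingers":1},{"dx":-1,"dy":11.9,"dz":-6,"rx":0,"ry":0,"rz":0,"fingers":1}]'
python3 - <<'E'
from h import *
print(monitor.observe()["joint_positions"])
cams.snapshot("top");cams.snapshot("side")
for c in("top","side"):
    rec(c,"spacer",.02,1);rec(c,"support",.05,1);rec(c,"cap",.03,1)
im=cams.snapshot("side");cv2.imwrite("pics/s2.png",cv2.resize(im[150:370,140:360],(600,600),interpolation=cv2.INTER_CUBIC))
E
```

```text
time_s: 8.1
position: [0.5019, -0.018, 0.0911]
tcp_rot: [[0.941, 0.339, -0.003], [0.339, -0.941, -0.0], [-0.003, -0.001, -1.0]]
contact_force: [-0.3, 0.2, 0.4]
opening: 0.996
grasp_force: 0.0
time_s: 8.72
position: [0.4874, 0.1734, 0.1621]
tcp_rot: [[0.941, 0.339, 0.001], [0.339, -0.941, 0.0], [0.001, 0.0, -1.0]]
contact_force: [1.0, -0.3, -0.3]
opening: 0.999
grasp_force: 0.0
time_s: 9.35
position: [0.4769, 0.2919, 0.1003]
tcp_rot: [[0.94, 0.341, -0.001], [0.341, -0.94, -0.0], [-0.001, -0.0, -1.0]]
contact_force: [-0.9, -0.1, -0.1]
opening: 0.999
grasp_force: 0.0
[-0.60517141  0.55690453 -0.04177919  1.90053375  0.03415192  0.68564674
 -1.89009664]
top spacer 0.6 [179.9 266.7] [0.473  0.2874 0.02  ]
top support 0.89 [308.7 251.5] [ 0.4973 -0.0227  0.05  ]
top cap 0.57 [183.3 210.3] [0.6092 0.2789 0.03  ]
side spacer 0.67 [238.1 328.9] [0.4739 0.2989 0.02  ]
side support 0.96 [304.6 228.5] [ 0.4958 -0.0152  0.05  ]
side cap 0.59 [195.2 290. ] [0.6131 0.2761 0.03  ]
```

View pics/s2.png

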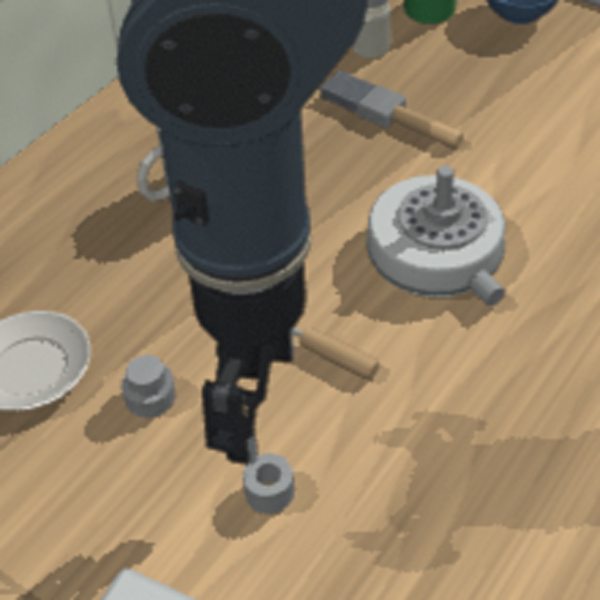

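The support sits flat on the base around the post, and the gripper is above the spacer. Descending to grip.

```bash
python3 -m inch '[{"dx":0,"dy":0,"dz":-3,"rx":0,"ry":0,"rz":0,"fingers":1},{"dx":0,"dy":0,"dz":-6,"rx":0,"ry":0,"rz":0,"fingers":1},{"dx":0,"dy":0,"dz":-8.5,"rx":0,"ry":0,"rz":0,"fingers":1},{"dx":0,"dy":0,"dz":-8.9,"rx":0,"ry":0,"rz":0,"fingers":0.8},{"dx":0,"dy":0,"dz":-8.9,"rx":0,"ry":0,"rz":0,"fingers":0.4}]' 40
python3 -m inch '[{"dx":0,"dy":0,"dz":0,"rx":0,"ry":0,"rz":0,"fingers":0},{"dx":0,"dy":0,"dz":0,"rx":0,"ry":0,"rz":0,"fingers":0},{"dx":0,"dy":0,"dz":0,"rx":0,"ry":0,"rz":0,"fingers":0},{"dx":0,"dy":0,"dz":0,"rx":0,"ry":0,"rz":0,"fingers":0},{"dx":0,"dy":0,"dz":0,"rx":0,"ry":0,"rz":0,"fingers":0}]' 40
```

```text
time_s: 10.42
position: [0.4781, 0.2911, 0.0129]
tcp_rot: [[0.941, 0.339, 0.0], [0.339, -0.941, 0.0], [0.001, -0.0, -1.0]]
contact_force: [0.1, -0.0, 0.4]
opening: 0.605
grasp_force: 0.0
time_s: 11.05
position: [0.4784, 0.2913, 0.0137]
tcp_rot: [[0.941, 0.339, 0.002], [0.339, -0.941, 0.001], [0.002, -0.001, -1.0]]
contact_force: [-1.7, 0.2, 6.0]
opening: 0.452
grasp_force: 40.1
```

```bash
python3 -m inch '[{"dx":0,"dy":0,"dz":3,"rx":0,"ry":0,"rz":0,"fingers":0},{"dx":0,"dy":-1,"dz":7,"rx":0,"ry":0,"rz":0,"fingers":0},{"dx":0,"dy":-5,"dz":11,"rx":0,"ry":0,"rz":0,"fingers":0},{"dx":0.5,"dy":-10.5,"dz":12,"rx":0,"ry":0,"rz":0,"fingers":0},{"dx":1,"dy":-16,"dz":12,"rx":0,"ry":0,"rz":0,"fingers":0}]' 40
python3 -m inch '[{"dx":0.5,"dy":-5,"dz":0,"rx":0,"ry":0,"rz":0,"fingers":0},{"dx":1,"dy":-10,"dz":0,"rx":0,"ry":0,"rz":0,"fingers":0},{"dx":1.5,"dy":-14,"dz":0,"rx":0,"ry":0,"rz":0,"fingers":0},{"dx":1.5,"dy":-14.8,"dz":-0.5,"rx":0,"ry":0,"rz":0,"fingers":0},{"dx":1.5,"dy":-14.8,"dz":-1.3,"rx":0,"ry":0,"rz":0,"fingers":0}]' 40
python3 -m inch '[{"dx":0,"dy":0,"dz":-0.15,"rx":0,"ry":0,"rz":0,"fingers":0},{"dx":0,"dy":0,"dz":-0.3,"rx":0,"ry":0,"rz":0,"fingers":0},{"dx":0,"dy":0,"dz":-0.45,"rx":0,"ry":0,"rz":0,"fingers":0},{"dx":0,"dy":0,"dz":-0.6,"rx":0,"ry":0,"rz":0,"fingers":0},{"dx":0,"dy":0,"dz":-0.7,"rx":0,"ry":0,"rz":0,"fingers":0}]' 40
```

```text
time_s: 11.68
position: [0.4887, 0.1298, 0.1343]
tcp_rot: [[0.941, 0.34, 0.004], [0.34, -0.941, 0.001], [0.004, 0.0, -1.0]]
contact_force: [0.4, -0.4, -1.8]
opening: 0.455
grasp_force: 40.8
time_s: 12.3
position: [0.503, -0.0172, 0.1195]
tcp_rot: [[0.941, 0.338, 0.001], [0.338, -0.941, 0.0], [0.001, 0.0, -1.0]]
contact_force: [-0.4, 0.3, -0.6]
opening: 0.446
grasp_force: 40.8
time_s: 12.92
position: [0.5028, -0.0169, 0.1122]
tcp_rot: [[0.941, 0.339, 0.0], [0.339, -0.941, 0.0], [0.0, -0.0, -1.0]]
contact_force: [-0.1, -0.5, -1.6]
opening: 0.45
grasp_force: 40.8
```

```bash
python3 -m inch '[{"dx":0,"dy":0,"dz":-0.4,"rx":0,"ry":0,"rz":0,"fingers":0},{"dx":0,"dy":0,"dz":-1,"rx":0,"ry":0,"rz":0,"fingers":0},{"dx":0,"dy":0,"dz":-1.8,"rx":0,"ry":0,"rz":0,"fingers":0},{"dx":0,"dy":0,"dz":-2.7,"rx":0,"ry":0,"rz":0,"fingers":0},{"dx":0,"dy":0,"dz":-3.4,"rx":0,"ry":0,"rz":0,"fingers":0}]' 40
python3 -m inch '[{"dx":0,"dy":0,"dz":-0.15,"rx":0,"ry":0,"rz":0,"fingers":0},{"dx":0,"dy":0,"dz":-0.3,"rx":0,"ry":0,"rz":0,"fingers":0},{"dx":0,"dy":0,"dz":-0.45,"rx":0,"ry":0,"rz":0,"fingers":0},{"dx":0,"dy":0,"dz":-0.55,"rx":0,"ry":0,"rz":0,"fingers":0},{"dx":0,"dy":0,"dz":-0.6,"rx":0,"ry":0,"rz":0,"fingers":0}]' 40
```

```text
time_s: 13.55
position: [0.5026, -0.0171, 0.0775]
tcp_rot: [[0.941, 0.339, -0.001], [0.339, -0.941, -0.0], [-0.001, -0.0, -1.0]]
contact_force: [-0.1, -0.2, -1.1]
opening: 0.452
grasp_force: 40.8
time_s: 14.18
position: [0.503, -0.017, 0.0736]
tcp_rot: [[0.941, 0.339, 0.001], [0.339, -0.941, 0.0], [0.001, 0.0, -1.0]]
contact_force: [-6.4, -0.3, 22.9]
opening: 0.446
grasp_force: 42.7
```

```bash
python3 -m inch '[{"dx":0,"dy":0,"dz":0.3,"rx":0,"ry":0,"rz":0,"fingers":1},{"dx":0,"dy":0,"dz":0.3,"rx":0,"ry":0,"rz":0,"fingers":1},{"dx":0,"dy":0,"dz":0.3,"rx":0,"ry":0,"rz":0,"fingers":1},{"dx":0,"dy":0,"dz":2,"rx":0,"ry":0,"rz":0,"fingers":1},{"dx":0,"dy":0,"dz":5,"rx":0,"ry":0,"rz":0,"fingers":1}]' 40
python3 -m inch '[{"dx":0.5,"dy":1,"dz":2,"rx":0,"ry":0,"rz":0,"fingers":1},{"dx":2,"dy":5,"dz":3,"rx":0,"ry":0,"rz":0,"fingers":1},{"dx":4,"dy":10,"dz":3,"rx":0,"ry":0,"rz":0,"fingers":1},{"dx":6,"dy":15,"dz":3,"rx":0,"ry":0,"rz":0,"fingers":1},{"dx":8,"dy":20,"dz":3,"rx":0,"ry":0,"rz":0,"fingers":1}]'
python3 -m inch '[{"dx":1.8,"dy":4.5,"dz":0,"rx":0,"ry":0,"rz":0,"fingers":1},{"dx":3.6,"dy":9,"dz":-1,"rx":0,"ry":0,"rz":0,"fingers":1},{"dx":3.6,"dy":9,"dz":-4,"rx":0,"ry":0,"rz":0,"fingers":1},{"dx":3.6,"dy":9,"dz":-5,"rx":0,"ry":0,"rz":0,"fingers":1},{"dx":3.6,"dy":9,"dz":-5,"rx":0,"ry":0,"rz":0,"fingers":1}]'
python3 - <<'E'
from h import *
im=cams.snapshot("side");cv2.imwrite("pics/s3.png",cv2.resize(im[150:370,140:360],(600,600),interpolation=cv2.INTER_CUBIC))
E
```

```text
time_s: 14.8
position: [0.502, -0.0171, 0.1219]
tcp_rot: [[0.941, 0.339, -0.003], [0.339, -0.941, -0.0], [-0.002, -0.001, -1.0]]
contact_force: [-0.6, 0.4, 0.6]
opening: 0.999
grasp_force: 0.0
time_s: 15.42
position: [0.5833, 0.1845, 0.1521]
tcp_rot: [[0.941, 0.339, -0.0], [0.339, -0.941, -0.0], [-0.0, 0.0, -1.0]]
contact_force: [0.4, -0.9, 0.8]
opening: 0.998
grasp_force: 0.0
time_s: 16.05
position: [0.6185, 0.2718, 0.1017]
tcp_rot: [[0.941, 0.338, -0.001], [0.338, -0.941, -0.001], [-0.002, 0.001, -1.0]]
contact_force: [-0.2, -0.5, 0.0]
opening: 0.999
grasp_force: 0.0
```

View pics/s3.png

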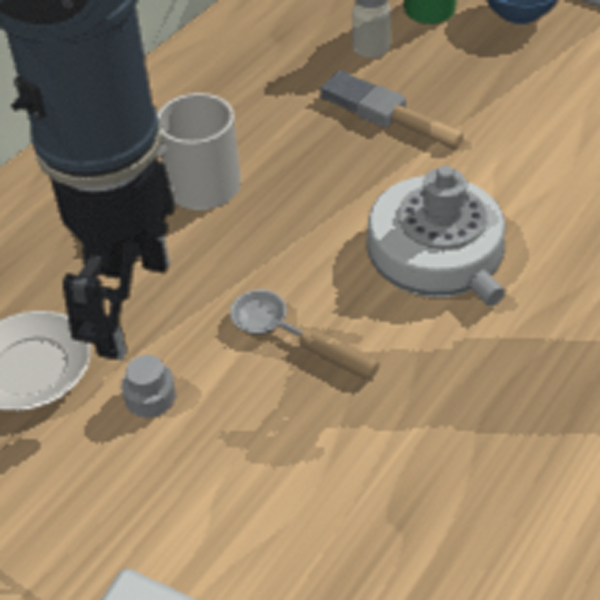

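The spacer stands on the support with the post showing above it. The gripper is over the cap and clear of the saucer.

```bash
python3 -m inch '[{"dx":0.1,"dy":0.1,"dz":-3,"rx":0,"ry":0,"rz":0,"fingers":1},{"dx":0.1,"dy":0.1,"dz":-6,"rx":0,"ry":0,"rz":0,"fingers":1},{"dx":0.1,"dy":0.1,"dz":-7.4,"rx":0,"ry":0,"rz":0,"fingers":1},{"dx":0.1,"dy":0.1,"dz":-7.4,"rx":0,"ry":0,"rz":0,"fingers":0.8},{"dx":0.1,"dy":0.1,"dz":-7.4,"rx":0,"ry":0,"rz":0,"fingers":0.4}]' 40
python3 -m inch '[{"dx":0,"dy":0,"dz":0,"rx":0,"ry":0,"rz":0,"fingers":0},{"dx":0,"dy":0,"dz":0,"rx":0,"ry":0,"rz":0,"fingers":0},{"dx":0,"dy":0,"dz":0,"rx":0,"ry":0,"rz":0,"fingers":0},{"dx":0,"dy":0,"dz":0,"rx":0,"ry":0,"rz":0,"fingers":0},{"dx":0,"dy":0,"dz":0,"rx":0,"ry":0,"rz":0,"fingers":0}]' 40
```

```text
time_s: 16.73
position: [0.6207, 0.2742, 0.0297]
tcp_rot: [[0.941, 0.339, 0.002], [0.339, -0.941, 0.001], [0.002, -0.0, -1.0]]
contact_force: [-0.8, 0.6, -0.1]
opening: 0.606
grasp_force: 0.0
time_s: 17.35
position: [0.6205, 0.2743, 0.0298]
tcp_rot: [[0.941, 0.339, 0.002], [0.339, -0.941, 0.001], [0.002, -0.0, -1.0]]
contact_force: [-1.1, -0.2, 5.8]
opening: 0.345
grasp_force: 39.0
```

```bash
python3 -m inch '[{"dx":0,"dy":0,"dz":3,"rx":0,"ry":0,"rz":0,"fingers":0},{"dx":0,"dy":-1,"dz":7,"rx":0,"ry":0,"rz":0,"fingers":0},{"dx":-1.5,"dy":-5,"dz":11,"rx":0,"ry":0,"rz":0,"fingers":0},{"dx":-3.5,"dy":-10,"dz":12,"rx":0,"ry":0,"rz":0,"fingers":0},{"dx":-5.7,"dy":-15,"dz":12,"rx":0,"ry":0,"rz":0,"fingers":0}]' 40
python3 -m inch '[{"dx":-2,"dy":-4.7,"dz":0,"rx":0,"ry":0,"rz":0,"fingers":0},{"dx":-4,"dy":-9.4,"dz":0,"rx":0,"ry":0,"rz":0,"fingers":0},{"dx":-5.5,"dy":-13,"dz":0,"rx":0,"ry":0,"rz":0,"fingers":0},{"dx":-6,"dy":-14.1,"dz":-0.5,"rx":0,"ry":0,"rz":0,"fingers":0},{"dx":-6,"dy":-14.1,"dz":-1.3,"rx":0,"ry":0,"rz":0,"fingers":0}]' 40
python3 -m inch '[{"dx":0,"dy":0,"dz":-0.15,"rx":0,"ry":0,"rz":0,"fingers":0},{"dx":0,"dy":0,"dz":-0.3,"rx":0,"ry":0,"rz":0,"fingers":0},{"dx":0,"dy":0,"dz":-0.45,"rx":0,"ry":0,"rz":0,"fingers":0},{"dx":0,"dy":0,"dz":-0.6,"rx":0,"ry":0,"rz":0,"fingers":0},{"dx":0,"dy":0,"dz":-0.7,"rx":0,"ry":0,"rz":0,"fingers":0}]' 40
```

```text
time_s: 17.98
position: [0.563, 0.1227, 0.1501]
tcp_rot: [[0.941, 0.339, 0.003], [0.339, -0.941, 0.001], [0.003, 0.001, -1.0]]
contact_force: [0.8, -0.5, -0.9]
opening: 0.351
grasp_force: 39.8
time_s: 18.6
position: [0.5031, -0.0174, 0.1356]
tcp_rot: [[0.941, 0.338, 0.001], [0.338, -0.941, 0.0], [0.001, 0.0, -1.0]]
contact_force: [1.0, -0.1, -0.9]
opening: 0.35
grasp_force: 39.9
time_s: 19.23
position: [0.5028, -0.0169, 0.1282]
tcp_rot: [[0.941, 0.339, -0.0], [0.339, -0.941, 0.0], [0.0, -0.0, -1.0]]
contact_force: [-0.6, -0.9, -2.4]
opening: 0.35
grasp_force: 39.9
```

```bash
python3 -m inch '[{"dx":0,"dy":0,"dz":-0.2,"rx":0,"ry":0,"rz":0,"fingers":0},{"dx":0,"dy":0,"dz":-0.4,"rx":0,"ry":0,"rz":0,"fingers":0},{"dx":0,"dy":0,"dz":-0.6,"rx":0,"ry":0,"rz":0,"fingers":0},{"dx":0,"dy":0,"dz":-0.8,"rx":0,"ry":0,"rz":0,"fingers":0},{"dx":0,"dy":0,"dz":-0.8,"rx":0,"ry":0,"rz":0,"fingers":0}]' 40
python3 -m inch '[{"dx":0,"dy":0,"dz":-0.1,"rx":0,"ry":0,"rz":0,"fingers":0},{"dx":0,"dy":0,"dz":-0.2,"rx":0,"ry":0,"rz":0,"fingers":0},{"dx":0,"dy":0,"dz":-0.3,"rx":0,"ry":0,"rz":0,"fingers":0},{"dx":0,"dy":0,"dz":-0.4,"rx":0,"ry":0,"rz":0,"fingers":0},{"dx":0,"dy":0,"dz":-0.4,"rx":0,"ry":0,"rz":0,"fingers":0}]' 40
```

```text
time_s: 19.85
position: [0.5027, -0.0171, 0.1201]
tcp_rot: [[0.941, 0.339, -0.0], [0.339, -0.941, -0.0], [-0.0, -0.0, -1.0]]
contact_force: [-0.7, -0.1, -0.7]
opening: 0.351
grasp_force: 39.9
time_s: 20.48
position: [0.5032, -0.017, 0.1176]
tcp_rot: [[0.941, 0.339, 0.002], [0.339, -0.941, 0.0], [0.001, 0.0, -1.0]]
contact_force: [-3.8, -0.1, 16.9]
opening: 0.342
grasp_force: 41.7
```

Home at z = 0.1176 with 17 N. Letting go and retreating.

```bash
python3 -m inch '[{"dx":0,"dy":0,"dz":0.2,"rx":0,"ry":0,"rz":0,"fingers":1},{"dx":0,"dy":0,"dz":0.2,"rx":0,"ry":0,"rz":0,"fingers":1},{"dx":0,"dy":0,"dz":0.2,"rx":0,"ry":0,"rz":0,"fingers":1},{"dx":0,"dy":0,"dz":2,"rx":0,"ry":0,"rz":0,"fingers":1},{"dx":0,"dy":0,"dz":5,"rx":0,"ry":0,"rz":0,"fingers":1}]' 40
python3 -m inch '[{"dx":0,"dy":0,"dz":4,"rx":0,"ry":0,"rz":0,"fingers":1},{"dx":0,"dy":-3,"dz":6,"rx":0,"ry":0,"rz":0,"fingers":1},{"dx":0,"dy":-7,"dz":6,"rx":0,"ry":0,"rz":0,"fingers":1},{"dx":0,"dy":-12,"dz":6,"rx":0,"ry":0,"rz":0,"fingers":1},{"dx":0,"dy":-15,"dz":6,"rx":0,"ry":0,"rz":0,"fingers":1}]'
python3 - <<'E'
from h import *
im=cams.snapshot("side");cv2.imwrite("pics/s4.png",cv2.resize(im[150:370,140:360],(600,600),interpolation=cv2.INTER_CUBIC))
E
```

```text
time_s: 21.1
position: [0.502, -0.017, 0.1659]
tcp_rot: [[0.941, 0.339, -0.003], [0.339, -0.941, -0.0], [-0.003, -0.001, -1.0]]
contact_force: [0.7, -0.1, 0.3]
opening: 0.999
grasp_force: 0.0
time_s: 21.72
position: [0.5023, -0.1697, 0.2262]
tcp_rot: [[0.942, 0.337, -0.0], [0.337, -0.942, -0.001], [-0.0, 0.001, -1.0]]
contact_force: [0.0, 0.2, 0.1]
opening: 1.006
grasp_force: 0.0
```

View pics/s4.png

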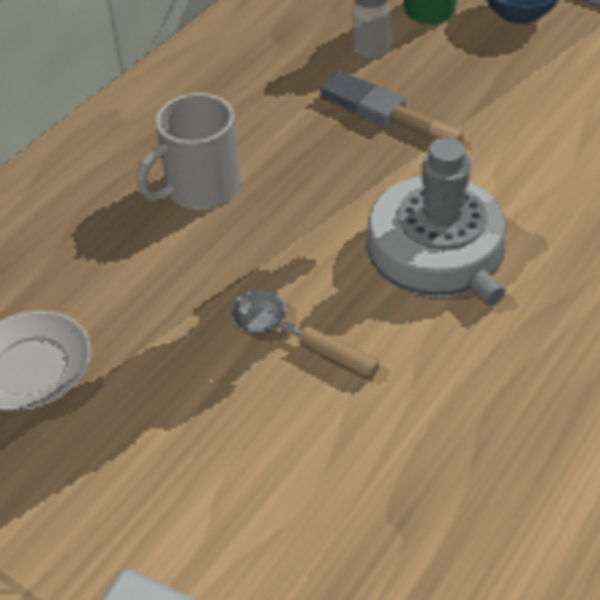

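The stack is complete and upright (around (445,190) in the crop), and the bystanders in view are where they were.

```bash
python3 -c "
from cell import r
print(r.hand_in())"
```

```text
the job is handed in; nothing more can be done
None
```

The support, spacer and cap are each lowered home on the base's post in that order and let go, and the job is handed in at about 22 s; the highest tool force I read was 23 N, and the hand-in returned no verdict.

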